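# Pin the swivel bushing of the moulding stand's base

## Robot

A 6-joint arm with a two-finger parallel gripper is mounted at the origin on the work surface. World frame = base frame: x ahead of the robot, y to its left, z up, the work surface at z = 0. Lengths are in m, angles in rad, forces in N, time in s.
With the tool pointing down it reaches from about 0.325 to 0.9 m from the base axis. Payload 6.1 kg.
Tool frame: the origin (TCP) lies midway between the tips of the shut fingers; the grasp point (between the pads) lies 19 mm behind it; z points along the fingers, y is the line along which they close (so a half turn about z gives the same grasp; the last joint's range is limited). The gripper opens to 87 mm and grips with 3 to 60 N. Pads are 19 mm wide; open, the fingers measure 117 mm over their backs; the gripper's body (75 mm by 190 mm) begins 51 mm behind the grasp point.
Start: joints at [0.982, 0.22, 1.526, -0, 1.395, -0.126], TCP at [0.279, 0.559, 0.223] pointing down, gripper open.
Joint ranges: [-2.98, 2.98], [-0.91, 2.08], [0.09, 2.57], [-1.24, 4.39], [0.2, 2.65], [-2.68, 2.68]. Speed limits (rad/s): [2.57, 2.57, 3.01, 3.14, 3.14, 3.14].

## Interface

Orientations are given as a 3x3 rotation matrix whose columns are the frame's x, y, z axes.
In Python, from bench import get_obs, grab_frame, camera_info, job_done, spot_in, regions_of gives the robot as it stands. The module is installed in compiled form; this text tells all that it offers.
- The arm moves only by the tool apply_moves, never from a script. Its argument "increments" is a list of rows, each a list of 3 entries, a list of its own where there are three numbers: the turn, a rotation vector about the tool's x, y, z in degrees, then the shift along the tool's x, y, z in cm, then the closure, from 0 (fully open) to 1 (shut). In form: [[[rx, ry, rz], [tx, ty, tz], fingers], ...]. A call has 1 to 10 rows; each row shifts and turns the commanded pose from where the row before left it, along the tool's axes as they then stand; what a row does not reach is not made up. A row lasts 1/8 s, in which the tool goes at most 62.5 mm and 10.7 degrees, less where a joint would pass 70% of its speed; a pose out of reach is approached as far as the arm can. A call is refused whole if a number of a shift passes 6.25 or a number of a turn 10.7, either way. A call with a gripper value outside its range is refused whole. The fingers move at their own pace and stop on an object; the grip force is fixed at half the most. Time passes only in rows, so rows that do not move let the fingers close. It gives the time, the measured TCP pose, the force, the opening and the grip force at its end, in the units of the state.
- get_obs(): the state, without advancing time (a new reading comes with each control period).
- grab_frame(name): name is "scene" or "top" or "wrist"; returns the picture (480x640x3 uint8, red, green, blue); there is no depth.
- camera_info(name): a dict with "fx", "fy", "cx", "cy" (pixels), "R" (3x3) and "t" (3): a world point X has camera coordinates R X + t. Camera axes: x right, y down, z forward; pixel columns grow to the right and rows downward; lengths in m; the calibration is good to about 2 mm. A picture is of the moment at which its call begins: read the wrist's pose just before it. camera_info takes no time and is no camera call; for the wrist camera it gives the pose at the moment of the call.
- job_done(): hands the job in; it is judged then, once.
Trained networks look in the newest picture that a camera, given by its name, has taken for a name from the list of things; names that differ only in an ending like _2 or _b are one class to them, and where a whole thing is asked for, a point or a joint stands for the part that bears it (a point fixed in the world has none). Each returns a list of dicts, best first, with "p" (0 to 1); they miss things now and then, are a little off and sometimes report something else, mostly with a low value. They report only what shows in the picture. A call takes as long as a camera call.
- spot_in(target, camera): "box" ([left, top, right, bottom] in pixels, round what is visible of it).
- regions_of(target, camera): "region" (480x640 bool, what is visible of it) and "box" ([left, top, right, bottom] in pixels, round what is visible of it).
The state is a dict: "time_s": time; "joint_positions": joint angles; "joint_velocities": joint speeds; "joint_torque": joint torques, N m; "tcp_pos": TCP position; "tcp_rot": TCP orientation; "contact_force": force on the tool from outside, world axes, zero at the start; "torque": the same for the moment, N m; "grip_width": finger opening in m; "finger_force": force on a finger pad.
Only numpy, scipy, OpenCV 4.12 (cv2) and the standard library are available. Lean on these libraries where they do the work, as an engineer would, in place of code of your own. Each camera call takes 0.05 s, during which the arm holds its last target. There are 200 camera calls.

## Task

Turn the loose bushing in the swivel base by its wing until its cross-hole lines up with the hole through the housing. Then take the longer of the two pins from the rack, push it right through housing and bushing until its collar is home against the housing, and let go of it. Leave the shorter pin in the rack and the bottles, jar and torch where they are.

Things in the scene. Friction and masses are not known exactly. Their poses are not given: they have to be found in the camera images.
- stand: Swivel base fixed to the table: aluminium housing 80 x 80 mm, 85 mm high, on a steel foot 110 (x) x 100 (y) x 10 mm. Origin: centre of the foot's underside; z is up, the bushing's axis. A straight horizontal hole, 18 mm wide, runs right through along the body's x, its centre line 60 mm above the table. The pin may enter from either end.
- hole_axis (a point): Point on the bushing's axis at the height of the cross-hole (60 mm above the table); its x axis lies along the housing's hole.
- mouth_a (a point): Centre of the hole's mouth on the housing's -x face, 40 mm from the bushing's axis, 60 mm above the table.
- mouth_b (a point): Centre of the hole's mouth on the housing's +x face, 40 mm from the bushing's axis, 60 mm above the table.
- bushing (a joint): Turn of the steel bushing about its vertical axis, rad, counter-clockwise from above positive. At 0 and at pi (3.14) its cross-hole (18 mm wide and high, right through) lines up with the housing's. Turns from -1.6 to 4.7 against light friction (0.05 N m) and stays where left. A tapered pin end can nudge it a few degrees.
- wing (a point): Top centre of the bushing's wing, a dark upright bar 62 mm long, 14 mm thick, 26 mm high, on the bushing's axis, standing on a round steel flange 68 mm wide. Wing top 116.5 mm, flange top 90.5 mm above the table. The wing's length (the point's x) runs parallel to the bushing's cross-hole. z is up.
- rack: Grey rack fixed to the table, 72 x 170 mm, 66 mm high. Two walls (x = -6 and -50 mm) with 13 mm deep notches open to the top hold the two pins level along x, at y = -45 and +45 mm, in either order, centre lines 60 mm above the table. Collars and handles stick out free at the +x side. Origin: on the table below the collars' front faces, midway between the pins.
- long_pin: Longer pin, loose, 0.12 kg, lying level: steel shank 14 mm thick, 100 mm long (last 12 mm tapered to a 5 mm nose), steel collar 26 mm wide, 6 mm thick, round black handle 22 mm thick, 60 mm long. Origin: on its centre line at the collar's face towards the shank. x points from nose (tip at -100 mm) to handle (6 to 66 mm). Home: this face bears on the housing; 20 mm of shank stands out beyond.
- long_pin_seat (a point): The same point as the long pin's origin: centre of its collar's front face.
- short_pin: The shorter pin, alike but with a shank only 66 mm long; too short to pass the housing. Origin at its collar's front face, x from nose to handle. Stays in the rack.
- bottle_a: White squeeze bottle with a pointed nozzle, 48 mm in diameter, 135 mm high, standing; origin under its centre. Leave alone.
- bottle_b: White squeeze bottle, 48 mm in diameter, 122 mm high, standing; origin under its centre. Leave alone.
- jar: Amber glass jar with white cap, 64 mm in diameter, 85 mm high; origin under its centre. Leave alone.
- torch: Black hand torch lying on the table, 135 mm long, 36 mm thick; origin on the table under it. Leave alone.

How it is judged:
By the outcome, as a careful person would: the job done as asked, in the order asked, and still so for the second after the job is handed in, with the robot touching nothing.
It also fails if it takes over 64 s, if anything falls off the work surface, if the arm or the gripper's body presses on something with over 40 N, if the wrist force passes 120 N, or if a joint passes its speed limit or range.

## Working session

There is one attempt and no reset: what is moved stays moved. The work goes in short steps, Python scripts to look and compute and a tool call to move; the robot and the scene stay as the last step left them, time stands still between calls to the robot, and variables do not carry over. Pictures are saved under pics/ and viewed, at most 10 in all, crops included, and the job is handed in when it is done.

Besides the shell and the picture viewer there is one more tool, called after "Request:" by a JSON object that holds its "method" and its "body". apply_moves: Moves the arm, as the interface text tells. Its arguments: {"type":"object","properties":{"increments":{"type":"array"}},"required":["increments"]}

```bash
mkdir -p pics; ls; python3 - <<'E'
from bench import *
import cv2,numpy as np
for c in ("scene","top"):
    im=grab_frame(c); cv2.imwrite(f"pics/{c}0.png",im[:,:,::-1])
    i=camera_info(c); print(c,i["fx"],i["cx"],i["cy"],np.round(-np.array(i["R"]).T@i["t"],3).tolist(),np.round(i["R"],3).tolist())
    for t in ("stand","wing","rack","long_pin","short_pin","bottle_a","jar","torch"):
        print(t,[(np.round(d["box"]).astype(int).tolist(),round(d["p"],2)) for d in spot_in(t,c)[:3]])
print(get_obs())
E
```

```text
pics
scene 593.2866286856041 317.162666456855 237.5278870856163 [1.28, -0.744, 0.901] [[0.736, 0.676, -0.0], [0.412, -0.448, -0.794], [-0.537, 0.584, -0.609]]
stand [([310, 189, 367, 255], 0.96), ([136, 265, 216, 345], 0.42)]
wing [([326, 190, 354, 214], 0.76)]
rack [([133, 265, 212, 346], 0.66)]
long_pin [([168, 271, 226, 301], 0.85)]
short_pin [([147, 297, 192, 331], 0.65)]
bottle_a [([419, 224, 446, 274], 0.77), ([395, 256, 425, 311], 0.68)]
jar [([343, 153, 366, 189], 0.87)]
torch [([322, 311, 392, 347], 0.87), ([325, 188, 353, 216], 0.25)]
top 549.1262753276649 325.35583253069706 239.4241585268817 [0.321, 0.043, 1.449] [[-0.009, -1.0, 0.015], [-0.982, 0.006, -0.187], [0.187, -0.016, -0.982]]
stand [([247, 251, 294, 295], 0.67)]
wing [([253, 252, 278, 283], 0.97)]
rack [([406, 278, 477, 314], 0.88)]
long_pin [([169, 308, 200, 335], 0.65), ([418, 260, 433, 321], 0.63)]
short_pin [([450, 255, 465, 309], 0.75), ([243, 170, 263, 194], 0.48)]
bottle_a [([243, 171, 260, 193], 0.86), ([290, 156, 312, 180], 0.8)]
jar [([169, 307, 200, 334], 0.97)]
torch [([344, 156, 370, 204], 0.77)]
{'time_s': 0.9, 'joint_positions': array([ 9.81867129e-01,  2.20417717e-01,  1.52647829e+00,  1.38994560e-06,
        1.39468585e+00, -1.26084446e-01]), 'joint_velocities': array([ 0.00042982,  0.00092999,  0.00112434, -0.0001591 ,  0.00053323,
        0.00094707]), 'joint_torque': array([ 2.11440861e-04, -4.94544518e+01, -3.87721574e+01,  7.01988302e-02,
        4.63967747e-02, -1.21376453e-05]), 'tcp_pos': array([0.27905748, 0.55924942, 0.22253816]), 'tcp_rot': array([[-8.94785842e-01,  4.46495573e-01,  4.85865540e-06],
       [ 4.46495573e-01,  8.94785842e-01,  9.73695127e-06],
       [ 4.95716238e-11,  1.08818543e-05, -1.00000000e+00]]), 'contact_force': array([-0.69327449, -0.11774882,  0.27553613]), 'torque': array([-0.00143407,  0.0079698 , -0.03313549]), 'finger_force': 0.0, 'grip_width': 0.08714950627793841}
```

```bash
python3 - <<'E'
import cv2,numpy as np
a=cv2.imread("pics/scene0.png")[140:360,120:460]; b=cv2.imread("pics/top0.png")[140:350,150:490]
cv2.imwrite("pics/a.png",cv2.resize(a,None,fx=2.3,fy=2.3,interpolation=3)); cv2.imwrite("pics/b.png",cv2.resize(b,None,fx=2.3,fy=2.3,interpolation=3))
E
```

```text
(no output)
```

View pics/a.png

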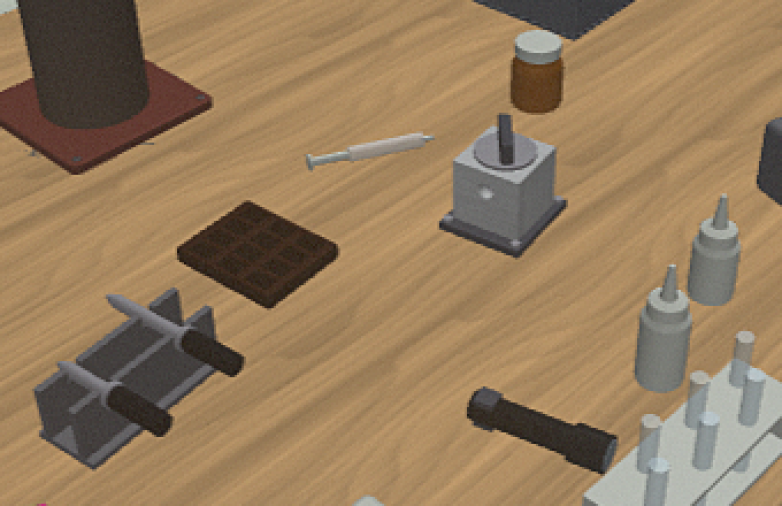

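View pics/b.png

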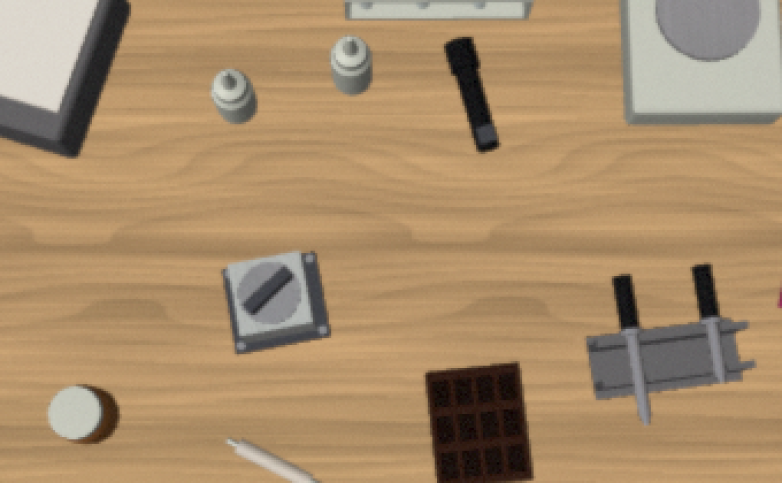

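The scene view shows the hole on the housing's face towards -y (crop 485,192). In the top view the wing is about 30° off the hole line, and the long pin is the left one (crop 632,350), handle towards +x.

```bash
cat > h.py <<'E'
from bench import *
import cv2,numpy as np
def ray(c,uv,z,info=None):
    i=info or camera_info(c); R=np.array(i["R"]);t=np.array(i["t"]); o=-R.T@t
    uv=np.atleast_2d(uv).astype(float)
    d=np.c_[(uv[:,0]-i["cx"])/i["fx"],(uv[:,1]-i["cy"])/i["fy"],np.ones(len(uv))]@R
    return o+d*((z-o[2])/d[:,2])[:,None]
def proj(c,X,info=None):
    i=info or camera_info(c); p=np.atleast_2d(X)@np.array(i["R"]).T+i["t"]
    return np.c_[i["fx"]*p[:,0]/p[:,2]+i["cx"],i["fy"]*p[:,1]/p[:,2]+i["cy"]]
def rect(c,mask,z,info=None):
    v,u=np.nonzero(mask); P=ray(c,np.c_[u,v],z,info)[:,:2]
    (cx,cy),(w,h),a=cv2.minAreaRect((P*1000).astype(np.float32))
    m=P.mean(0);ev,V=np.linalg.eigh(np.cov(P.T)); k=V[:,1]; s=(P-m)@k
    return dict(mean=m.round(4),ctr=(round(cx/1e3,4),round(cy/1e3,4)),wh=(round(w,1),round(h,1)),rectang=round(a,1),ang=round(np.degrees(np.arctan2(k[1],k[0]))%180,1),ends=[(m+k*s.min()).round(4),(m+k*s.max()).round(4)])
E
python3 - <<'E'
from h import *
grab_frame("top")
for t,z in (("wing",.1165),("stand",.085),("rack",.0),("long_pin",.06),("short_pin",.06),("bottle_a",.06),("jar",.085),("torch",.02)):
    for d in regions_of(t,"top")[:2]:
        if d["p"]>.4: print(t,round(d["p"],2),np.round(d["box"]).tolist(),rect("top",d["region"],z))
i=camera_info("wrist");o=get_obs();R=np.array(i["R"]);c=-R.T@i["t"];T=o["tcp_rot"]
print("wrist cam in tool",T.T@(c-o["tcp_pos"]),(R@T).round(3),i["fx"])
E
```

```text
wing 0.83 [254.0, 256.0, 278.0, 283.0] {'mean': array([0.5081, 0.1642]), 'ctr': (0.5076, 0.1641), 'wh': (64.2, 63.5), 'rectang': 0.4, 'ang': np.float64(137.0), 'ends': [array([0.533 , 0.1409]), array([0.4839, 0.1867])]}
stand 0.82 [249.0, 254.0, 293.0, 297.0] {'mean': array([0.5021, 0.1602]), 'ctr': (0.5025, 0.1601), 'wh': (98.6, 104.1), 'rectang': 11.1, 'ang': np.float64(87.4), 'ends': [array([0.4994, 0.1004]), array([0.5048, 0.2186])]}
rack 0.76 [405.0, 277.0, 478.0, 312.0] {'mean': array([ 0.4432, -0.2791]), 'ctr': (0.4445, -0.2874), 'wh': (73.9, 188.3), 'rectang': 7.2, 'ang': np.float64(96.0), 'ends': [array([ 0.4541, -0.3814]), array([ 0.4341, -0.1933])]}
long_pin 0.61 [418.0, 256.0, 434.0, 319.0] {'mean': array([ 0.4597, -0.231 ]), 'ctr': (0.4515, -0.232), 'wh': (163.2, 22.3), 'rectang': 7.5, 'ang': np.float64(7.2), 'ends': [array([ 0.5325, -0.2218]), array([ 0.3705, -0.2422])]}
long_pin 0.56 [244.0, 170.0, 261.0, 194.0] {'mean': array([0.7412, 0.2133]), 'ctr': (0.7412, 0.2133), 'wh': (67.0, 45.7), 'rectang': 26.2, 'ang': np.float64(22.0), 'ends': [array([0.7721, 0.2258]), arra
[... 361 characters left out ...]
.6), 'rectang': 21.6, 'ang': np.float64(21.0), 'ends': [array([0.7714, 0.2248]), array([0.7117, 0.2019])]}
jar 0.89 [170.0, 307.0, 200.0, 334.0] {'mean': array([0.3824, 0.3631]), 'ctr': (0.3835, 0.3638), 'wh': (73.9, 60.7), 'rectang': 89.5, 'ang': np.float64(79.3), 'ends': [array([0.3756, 0.3267]), array([0.3895, 0.4007])]}
torch 0.79 [345.0, 156.0, 368.0, 205.0] {'mean': array([ 0.7577, -0.0615]), 'ctr': (0.755, -0.064), 'wh': (141.2, 35.6), 'rectang': 16.3, 'ang': np.float64(14.5), 'ends': [array([ 0.8228, -0.0446]), array([ 0.6862, -0.08  ])]}
wrist cam in tool [ 0.08154915 -0.00153038 -0.16203893] [[-0.     1.     0.   ]
 [-0.957 -0.    -0.29 ]
 [-0.29  -0.     0.957]] 404.16963976098305
```

Request:
{"method": "apply_moves", "body": {"increments": [[[0,0,0],[-4.76,-3.14,-0.3],0],[[0,0,0],[-4.76,-3.14,-0.3],0],[[0,0,0],[-4.76,-3.14,-0.3],0],[[0,0,0],[-4.76,-3.14,-0.4],0],[[0,0,0],[-4.76,-3.14,-0.4],0],[[0,0,0],[-4.76,-3.14,-0.4],0],[[0,0,0],[-4.76,-3.14,-0.3],0],[[0,0,0],[-4.76,-3.14,-0.3],0],[[0,0,8],[0,0,0],0],[[0,0,8.5],[0,0,0],0]]}}

```text
time_s: 2.6
tcp_pos: [0.5081, 0.1634, 0.2496]
tcp_rot: [[-0.726, 0.687, 0.0], [0.687, 0.726, 0.0], [0.0, 0.0, -1.0]]
contact_force: [0.7, 0.7, -0.0]
grip_width: 0.0868
finger_force: 0.0
```

```bash
python3 - <<'E'
from h import *
o=get_obs();print(o["time_s"],o["tcp_pos"],np.degrees(np.arctan2(o["tcp_rot"][1,:2],o["tcp_rot"][0,:2])),o["joint_positions"].round(2))
i=camera_info("wrist");im=grab_frame("wrist");cv2.imwrite("pics/w1.png",im[:,:,::-1])
for t,z in (("wing",.1165),("stand",.085)):
    for d in regions_of(t,"wrist")[:1]:
        print(t,round(d["p"],2),np.round(d["box"]).tolist(),rect("wrist",d["region"],z,i))
E
```

```text
2.6 [0.50810352 0.16337142 0.24962442] [136.57814735  46.57814696] [ 0.16 -0.02  1.73  0.    1.43 -0.65]
wing 0.83 [285.0, 170.0, 368.0, 258.0] {'mean': array([0.5044, 0.1728]), 'ctr': (0.5043, 0.1729), 'wh': (61.0, 62.3), 'rectang': 3.7, 'ang': np.float64(132.8), 'ends': [array([0.5292, 0.1461]), array([0.4831, 0.1958])]}
stand 0.72 [253.0, 117.0, 396.0, 274.0] {'mean': array([0.5013, 0.1763]), 'ctr': (0.5028, 0.1756), 'wh': (91.9, 97.0), 'rectang': 11.2, 'ang': np.float64(125.3), 'ends': [array([0.5379, 0.1246]), array([0.4667, 0.2252])]}
```

View pics/w1.png

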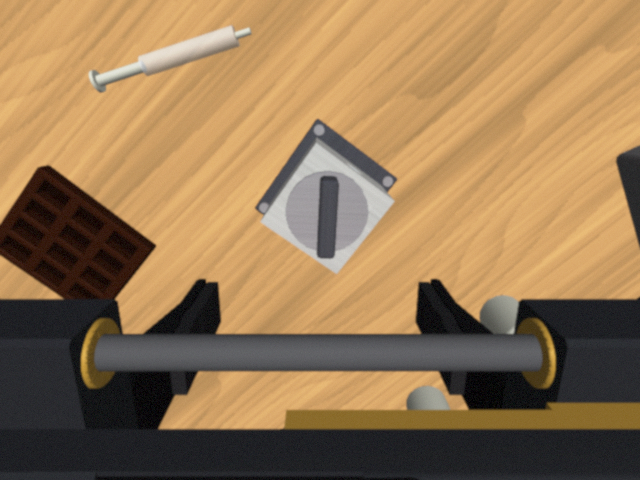

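The wrist view shows the housing top with corners at about (318,140), (394,201), (338,272) and (262,220). The flange is centred near (327,211), and the wing runs roughly from (329,178) to (327,257).

```bash
python3 - <<'E'
from h import *
i=camera_info("wrist");im=cv2.imread("pics/w1.png")
c=ray("wrist",[(318,140),(394,201),(338,272),(262,220)],.085,i)[:,:2];print(c.round(4),c.mean(0))
e=np.roll(c,-1,0)-c;print(np.linalg.norm(e,axis=1),np.degrees(np.arctan2(e[:,1],e[:,0]))%90)
print("flange",ray("wrist",[(327,211),(286,211),(368,211)],.0905,i)[:,:2])
x=im[105:285,245:405];cv2.imwrite("pics/w1c.png",cv2.resize(x,None,fx=3.3,fy=3.3,interpolation=2))
t=cv2.imread("pics/top0.png")[245:300,240:300];cv2.imwrite("pics/t1c.png",cv2.resize(t,None,fx=8,fy=8,interpolation=2))
E
```

```text
[[0.4622 0.2041]
 [0.5407 0.2166]
 [0.556  0.1407]
 [0.4781 0.1255]] [0.50925427 0.17168458]
[0.07947361 0.07739842 0.07931385 0.08019334] [ 9.05067749 11.3733781  11.06562224 11.44169002]
flange [[0.50833361 0.17123185]
 [0.48557608 0.14673715]
 [0.53109057 0.19572594]]
```

View pics/w1c.png

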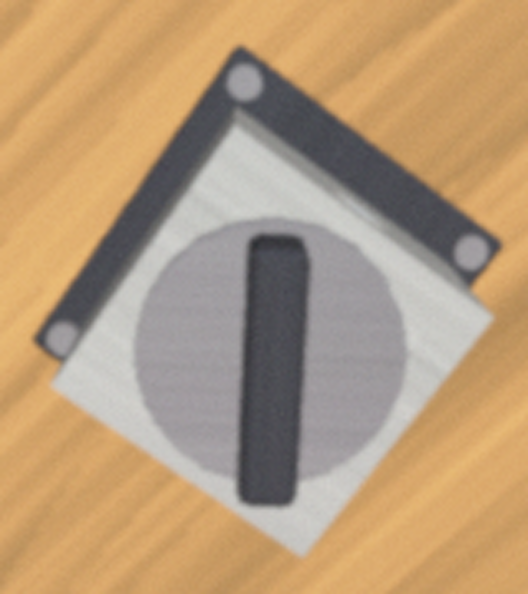

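Request:
{"method": "apply_moves", "body": {"increments": [[[0,0,2.4],[0.53,0.62,0],0],[[0,0,0],[0,0,5],0.4],[[0,0,0],[0,0,5],0.5],[[0,0,0],[0,0,3.5],0.6],[[0,0,0],[0,0,1.7],0.6],[[0,0,0],[0,0,0],0.6]]}}

```text
time_s: 3.5
tcp_pos: [0.5073, 0.1727, 0.0969]
tcp_rot: [[-0.703, 0.711, -0.002], [0.711, 0.703, -0.0], [0.001, -0.002, -1.0]]
contact_force: [-0.3, 0.4, -0.3]
grip_width: 0.045
finger_force: 0.0
```

```bash
python3 - <<'E'
from h import *
o=get_obs();print(np.degrees(np.arctan2(o["tcp_rot"][1,:2],o["tcp_rot"][0,:2])))
im=grab_frame("scene")[150:270,290:410];cv2.imwrite("pics/s1.png",cv2.resize(im[:,:,::-1],None,fx=4,fy=4,interpolation=2))
E
```

```text
[134.67654508  44.67664034]
```

View pics/s1.png

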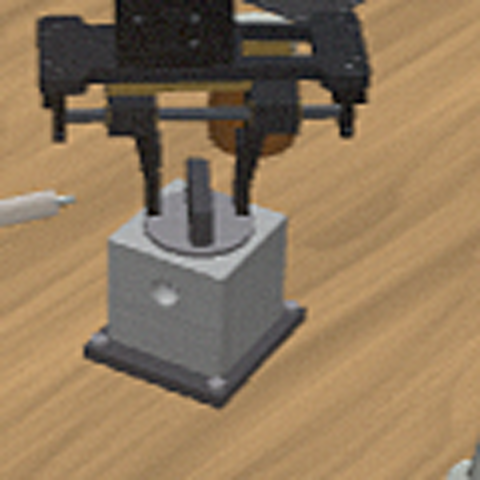

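The open fingers stand on either side of the wing (crop 150 and 243, wing at 200), and the hole in the -y face is at crop (165,292). Next I grip and turn.

Request:
{"method": "apply_moves", "body": {"increments": [[[0,0,0],[0,0,0],1],[[0,0,0],[0,0,0],1],[[0,0,0],[0,0,0],1],[[0,0,0],[0,0,0],1],[[0,0,8],[0,0,0],1],[[0,0,8],[0,0,0],1],[[0,0,8],[0,0,0],1],[[0,0,8],[0,0,0],1],[[0,0,1.5],[0,0,0],1],[[0,0,0],[0,0,0],1]]}}

```text
time_s: 4.8
tcp_pos: [0.511, 0.174, 0.0986]
tcp_rot: [[-0.192, 0.981, 0.007], [0.981, 0.192, 0.003], [0.002, 0.008, -1.0]]
contact_force: [10.8, 6.4, -4.8]
grip_width: 0.0135
finger_force: 30.0
```

```bash
python3 - <<'E'
from h import *
o=get_obs();print(np.degrees(np.arctan2(o["tcp_rot"][1,:2],o["tcp_rot"][0,:2])),o["contact_force"],o["torque"])
E
```

```text
[101.05957882  11.05889861] [10.80507131  6.37767896 -4.8054913 ] [ 0.87654189 -1.51935743  0.00484292]
```

Request:
{"method": "apply_moves", "body": {"increments": [[[0,0,0],[0,0,0],0.6],[[0,0,0],[0,0,0],0.6],[[0,0,0],[0,0,-5],0.4],[[0,0,0],[0,0,-5],0.2],[[0,0,0],[0,0,-5],0],[[0,0,0],[0,0,0],0]]}}

```text
time_s: 5.55
tcp_pos: [0.5104, 0.1729, 0.2527]
tcp_rot: [[-0.192, 0.981, 0.008], [0.981, 0.192, 0.001], [-0.0, 0.009, -1.0]]
contact_force: [-0.5, 0.5, -0.7]
grip_width: 0.0658
finger_force: 0.0
```

```bash
python3 - <<'E'
from h import *
o=get_obs();print(o["time_s"],o["tcp_pos"],np.degrees(np.arctan2(o["tcp_rot"][1,:2],o["tcp_rot"][0,:2])),o["tcp_rot"].round(4).tolist(),o["contact_force"])
im=grab_frame("wrist");v=spot_in("stand","wrist")[0]["box"];print(v)
l,t,r,b=[int(q) for q in v];l-=10;t-=10
x=im[t:b+10,l:r+10,::-1];cv2.imwrite("pics/w2.png",cv2.resize(x,None,fx=3.3,fy=3.3,interpolation=2));print(l,t,x.shape)
E
```

```text
5.55 [0.5103995  0.17290854 0.25268982] [101.07933163  11.07950193] [[-0.1922, 0.9813, 0.0084], [0.9814, 0.1922, 0.0013], [-0.0003, 0.0085, -1.0]] [-0.52033482  0.52405377 -0.69558184]
[268.7, 141.7, 371.0, 265.5]
258 131 (144, 123, 3)
```

View pics/w2.png

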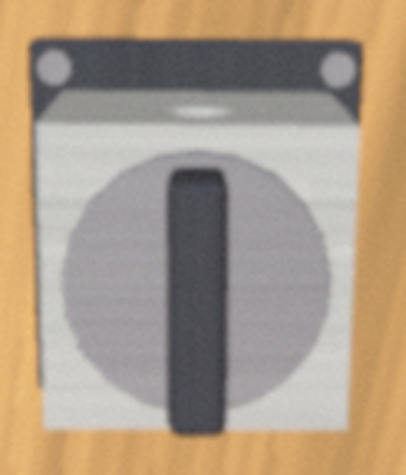

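The wing now lies parallel to the housing sides to within about 1°. The +y mouth shows at crop (201,111). Next, to the rack.

Request:
{"method": "apply_moves", "body": {"increments": [[[0.5,0,0],[-5.56,-1.16,0],0],[[0,0,0],[-5.56,-1.16,0],0],[[0,0,0],[-5.56,-1.16,0],0],[[0,0,0],[-5.56,-1.16,0],0],[[0,0,0],[-5.56,-1.16,0],0],[[0,0,0],[-5.56,-1.16,0],0],[[0,0,0],[-5.56,-1.16,0],0],[[0,0,-9.5],[0,0,0],0],[[0,0,-9.5],[0,0,0],0],[[0,0,-9.5],[0,0,0],0]]}}

```text
time_s: 6.9
tcp_pos: [0.5016, -0.2246, 0.2452]
tcp_rot: [[-0.641, 0.768, -0.013], [0.768, 0.641, 0.001], [0.009, -0.009, -1.0]]
contact_force: [0.1, 0.3, -0.6]
grip_width: 0.0873
finger_force: 0.0
```

Request:
{"method": "apply_moves", "body": {"increments": [[[0,0,-9.6],[0,0,0],0],[[0,0,-9.6],[0,0,0],0],[[0,0,-9.6],[0,0,0],0],[[0,0,-9.6],[0,0,0],0],[[0,0,-9.6],[0,0,0],0],[[0,0,-9.6],[0,0,0],0],[[0,0,0],[0,0,2],0],[[0,0,0],[0,0,0],0]]}}

```text
time_s: 7.9
tcp_pos: [0.5008, -0.2237, 0.2238]
tcp_rot: [[-0.992, -0.122, -0.015], [-0.122, 0.993, 0.002], [0.014, 0.004, -1.0]]
contact_force: [0.1, 0.6, -0.2]
grip_width: 0.0871
finger_force: 0.0
```

```bash
python3 - <<'E'
from h import *
o=get_obs();print(o["time_s"],o["tcp_pos"],np.degrees(np.arctan2(o["tcp_rot"][1,:2],o["tcp_rot"][0,:2])),o["tcp_rot"].round(4).tolist(),o["joint_positions"].round(2))
i=camera_info("wrist");im=grab_frame("wrist");cv2.imwrite("pics/w3.png",im[:,:,::-1])
for t in ("long_pin","short_pin"):
    for d in regions_of(t,"wrist")[:2]:
        print(t,round(d["p"],2),np.round(d["box"]).tolist(),rect("wrist",d["region"],.06,i))
E
```

```text
7.9 [ 0.50082534 -0.22371399  0.22382237] [-173.00247585   96.99430688] [[-0.9924, -0.1218, -0.0147], [-0.1218, 0.9926, 0.0021], [0.0143, 0.0039, -0.9999]] [-0.56  0.05  1.71 -0.01  1.39 -2.25]
long_pin 0.56 [303.0, 40.0, 334.0, 258.0] {'mean': array([ 0.4548, -0.2293]), 'ctr': (0.449, -0.2303), 'wh': (168.5, 25.1), 'rectang': 7.6, 'ang': np.float64(7.1), 'ends': [array([ 0.5325, -0.2196]), array([ 0.3654, -0.2404])]}
```

View pics/w3.png

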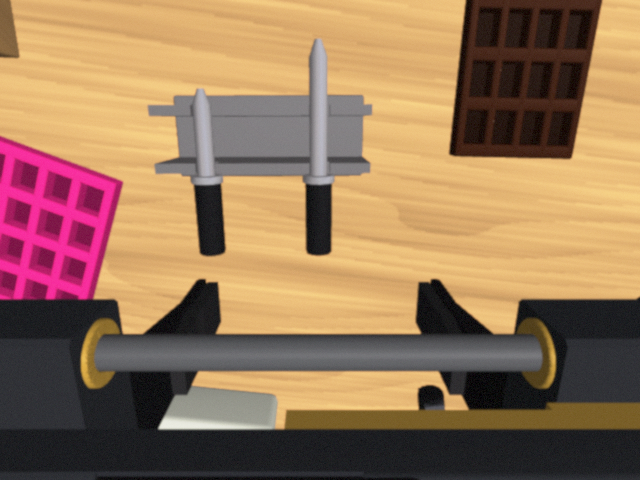

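The long pin is under the tool line at column 319, with its nose at row 40, collar at row 180 and tail at row 253. The short pin is on the left at column 208. Level the tool, shift back 4.5 mm, descend and grip.

Request:
{"method": "apply_moves", "body": {"increments": [[[0.2,-0.8,0],[-0.45,0,0],0.2],[[0,0,0],[0,0,5],0.3],[[0,0,0],[0,0,5],0.4],[[0,0,0],[0,0,4],0.4],[[0,0,0],[0,0,3],0.4],[[0,0,0],[0,0,1.2],0.4],[[0,0,0],[0,0,0],0.4]]}}

```text
time_s: 8.93
tcp_pos: [0.5085, -0.225, 0.0461]
tcp_rot: [[-0.992, -0.125, 0.005], [-0.125, 0.992, -0.003], [-0.005, -0.004, -1.0]]
contact_force: [0.1, -0.2, 0.0]
grip_width: 0.0528
finger_force: 0.0
```

Request:
{"method": "apply_moves", "body": {"increments": [[[0,0,0],[0,0,0],1],[[0,0,0],[0,0,0],1],[[0,0,0],[0,0,0],1],[[0,0,0],[0,0,0],1],[[0,0,0],[0,0,0],1]]}}

```text
time_s: 9.55
tcp_pos: [0.5088, -0.2242, 0.0463]
tcp_rot: [[-0.992, -0.125, 0.006], [-0.125, 0.992, -0.002], [-0.006, -0.003, -1.0]]
contact_force: [2.0, 5.5, 1.6]
grip_width: 0.0211
finger_force: 29.8
```

Request:
{"method": "apply_moves", "body": {"increments": [[[0,0,0],[0,0,-3],1],[[0,0,0],[0,0,-5],1],[[0,0,0],[0,0,-2],1],[[0,0,9.6],[0,0,0],1],[[0,0,9.6],[0,0,0],1],[[0,0,9.6],[0,0,0],1],[[0,0,9.6],[0,0,0],1],[[0,0,9.6],[0,0,0],1],[[0,0,9.6],[0,0,0],1],[[0,0,9.6],[0,0,0],1]]}}

```text
time_s: 10.8
tcp_pos: [0.5075, -0.2251, 0.1458]
tcp_rot: [[-0.495, 0.869, 0.005], [0.869, 0.495, -0.004], [-0.006, 0.002, -1.0]]
contact_force: [0.6, 0.1, -1.2]
grip_width: 0.0214
finger_force: 30.0
```

Request:
{"method": "apply_moves", "body": {"increments": [[[0,0,9.6],[0,0,0],1],[[0,0,9.8],[0,0,0],1],[[0,0,0],[4.4,1.9,0],1],[[0,0,0],[4.4,1.9,0],1],[[0,0,0],[4.4,1.9,0],1],[[0,0,0],[4.4,1.9,0],1],[[0,0,0],[0,0,0],1],[[0,0,0],[0,0,0],1]]}}

```text
time_s: 11.8
tcp_pos: [0.55, -0.0381, 0.1454]
tcp_rot: [[-0.185, 0.983, 0.005], [0.983, 0.185, -0.004], [-0.005, 0.004, -1.0]]
contact_force: [-0.4, 0.0, -1.2]
grip_width: 0.0213
finger_force: 30.0
```

```bash
python3 - <<'E'
from h import *
o=get_obs();print(o["time_s"],o["tcp_pos"],np.degrees(np.arctan2(o["tcp_rot"][1,:2],o["tcp_rot"][0,:2])),o["tcp_rot"].round(4).tolist(),o["joint_positions"].round(2))
i=camera_info("wrist");im=grab_frame("wrist");cv2.imwrite("pics/w4.png",im[:,:,::-1]);np.save("w4.npy",i)
for t in ("long_pin","stand","wing"):
    for d in regions_of(t,"wrist")[:1]:
        print(t,round(d["p"],2),np.round(d["box"]).tolist())
E
```

```text
11.8 [ 0.54999917 -0.03813835  0.14542018] [100.63740873  10.63866234] [[-0.1846, 0.9828, 0.0051], [0.9828, 0.1846, -0.0044], [-0.0052, 0.0042, -1.0]] [-0.21  0.11  1.8  -0.    1.22 -0.39]
long_pin 0.61 [286.0, 0.0, 352.0, 387.0]
```

View pics/w4.png

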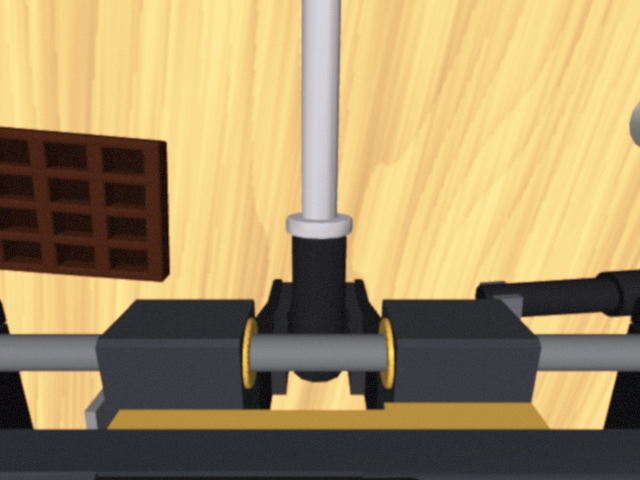

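The pin is held straight: its shank runs along column 319, parallel to the tool x axis, with the collar at row 222. Next I lower to hole height and check from the scene camera.

Request:
{"method": "apply_moves", "body": {"increments": [[[0,0,0],[0,0.08,5],1],[[0,0,0],[0,0,4],1],[[0,0,0],[0,0,0.9],1],[[0,0,0],[0,0,0],1]]}}

```text
time_s: 12.5
tcp_pos: [0.5517, -0.0385, 0.047]
tcp_rot: [[-0.183, 0.983, 0.005], [0.983, 0.183, -0.003], [-0.004, 0.005, -1.0]]
contact_force: [0.8, -0.3, -1.5]
grip_width: 0.0213
finger_force: 30.0
```

```bash
python3 - <<'E'
from h import *
o=get_obs();p=o["tcp_pos"];print(o["time_s"],p,np.degrees(np.arctan2(o["tcp_rot"][1,0],o["tcp_rot"][0,0])),o["tcp_rot"][2],"lat",p[0]*.983+p[1]*.184)
im=grab_frame("scene");x=im[165:285,270:400,::-1];cv2.imwrite("pics/s2.png",cv2.resize(x,None,fx=6,fy=5,interpolation=2)) 
A=np.array([.511,.174,.06]);h=o["tcp_rot"][:,0]*[1,1,0]
print(proj("scene",[A-.04*h,np.array([p[0],p[1],.06])+.143*h]))
E
```

```text
12.5 [ 0.55166805 -0.03846857  0.04697313] 100.53326060321652 [-0.00425417  0.0046102  -0.99998032] lat 0.5352114741959286
[[331.05940355 220.9985275 ]
 [324.26318643 228.1105349 ]]
```

View pics/s2.png

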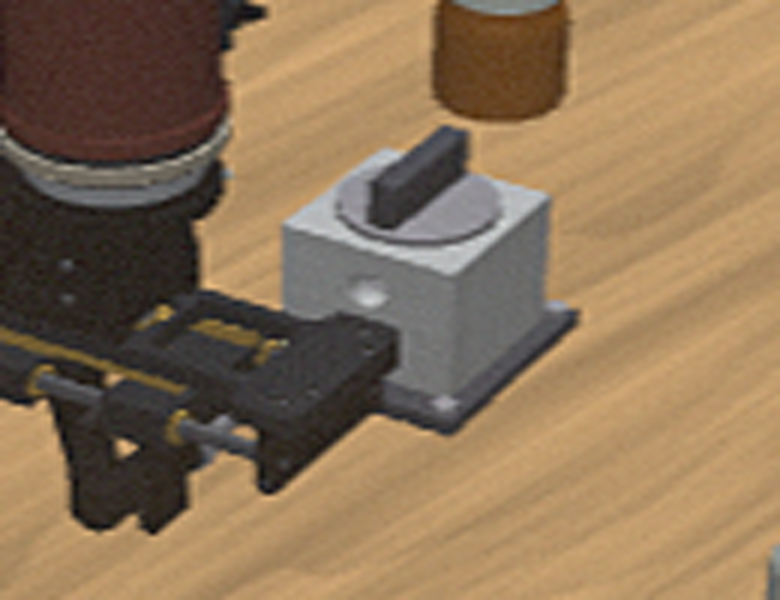

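The scene view shows the wing lined up and the mouth at crop (370,292), which is px (331.7,223), near the predicted (331,221). The gripper body clears the wing, so I advance slowly and watch the force.

Request:
{"method": "apply_moves", "body": {"increments": [[[0,0,0],[1,-0.07,0.06],1],[[0,0,0],[1.5,0,0],1],[[0,0,0],[1,0,0],1],[[0,0,0],[0.6,0,0],1],[[0,0,0],[0.6,0,0],1],[[0,0,0],[0,0,0],1]]}}

```text
time_s: 13.3
tcp_pos: [0.5482, -0.0003, 0.0504]
tcp_rot: [[-0.186, 0.982, 0.018], [0.982, 0.186, -0.019], [-0.022, 0.014, -1.0]]
contact_force: [6.6, -34.6, 4.0]
grip_width: 0.0214
finger_force: 30.0
```

Contact force is 35 N with the nose only at the mouth, so it is off-centre. I back off and measure the pin in the hand from the earlier wrist image.

Request:
{"method": "apply_moves", "body": {"increments": [[[0,0,0],[-1.5,0,0],1],[[0,0,0],[-1.0,0,0],1],[[0,0,0],[0,0,0],1],[[0,0,0],[0,0,0],1]]}}

```text
time_s: 13.8
tcp_pos: [0.5464, -0.0156, 0.0456]
tcp_rot: [[-0.184, 0.983, 0.005], [0.983, 0.184, -0.003], [-0.004, 0.004, -1.0]]
contact_force: [0.4, -0.8, -0.8]
grip_width: 0.0214
finger_force: 30.0
```

```bash
python3 - <<'E'
from h import *
o=get_obs();p=o["tcp_pos"];print(o["time_s"],p,np.degrees(np.arctan2(o["tcp_rot"][1,0],o["tcp_rot"][0,0])),o["tcp_rot"][2],o["contact_force"],"lat",p[0]*.983+p[1]*.184)
i=camera_info("wrist");f=i["fx"];print("cx,cy",i["cx"],i["cy"])
im5=grab_frame("wrist")[:,:,::-1];cv2.imwrite("pics/w5.png",im5);grab=grab_frame("top");cv2.imwrite("pics/t5.png",grab[:,:,::-1]);cv2.imwrite("pics/s5.png",grab_frame("scene")[:,:,::-1])
def edges(im,r,lo=270,hi=370):
    g=cv2.GaussianBlur(im.astype(float),(3,7),0).sum(2)[r]; d=np.abs(np.gradient(g))
    def sub(a,b):
        k=a+np.argmax(d[a:b]); w=d[k-2:k+3]; return (w*np.arange(k-2,k+3)).sum()/w.sum()
    return sub(lo,318),sub(320,hi)
for n in ("w4","w5"):
    im=cv2.imread(f"pics/{n}.png")
    for r in (10,40,80,120,160,200,222,228,250,260):
        a,b=edges(im,r); print(n,r,round(a,1),round(b,1),"mid",round((a+b)/2,1),"w",round(b-a,1))
E
```

```text
13.8 [ 0.54640602 -0.01558327  0.04564302] 100.61729628780492 [-0.00371833  0.00421128 -0.99998422] [ 0.43373716 -0.77150093 -0.78150796] lat 0.5342497920820819
cx,cy 317.84964100549337 235.12632457378808
w4 10 301.0 340.7 mid 320.9 w 39.8
w4 40 300.9 340.2 mid 320.5 w 39.3
w4 80 301.0 339.3 mid 320.1 w 38.3
w4 120 300.9 338.8 mid 319.8 w 37.9
w4 160 300.9 338.1 mid 319.5 w 37.2
w4 200 300.9 337.0 mid 319.0 w 36.1
w4 222 285.0 352.2 mid 318.6 w 67.2
w4 228 285.0 352.3 mid 318.6 w 67.3
w4 250 291.4 345.8 mid 318.6 w 54.5
w4 260 291.7 345.3 mid 318.5 w 53.6
w5 10 295.9 334.9 mid 315.4 w 39.0
w5 40 295.9 334.8 mid 315.4 w 38.9
w5 80 296.8 335.0 mid 315.9 w 38.2
w5 120 298.0 334.8 mid 316.4 w 36.8
w5 160 299.0 334.8 mid 316.9 w 35.9
w5 200 299.0 334.7 mid 316.8 w 35.7
w5 222 299.2 334.8 mid 317.0 w 35.6
w5 228 301.3 335.0 mid 318.2 w 33.7
w5 250 290.2 344.3 mid 317.2 w 54.1
w5 260 291.0 344.2 mid 317.6 w 53.2
```

The widths along the shank taper less than they should, so the nose is drooping a few degrees in the grip. I fit it properly.

```bash
cat > fit.py <<'E'
from h import *
from scipy.optimize import least_squares
# camera in tool frame; pin axis in tool frame: y=y0+tan(yaw)*(x-.1), z=z0+tan(droop)*(x-.1) (z down)
M=np.array([[0,1,0],[-.957,0,-.29],[-.29,0,.957]]);C=np.array([.08155,-.00153,-.16204])
def edge(im,r):
    g=cv2.GaussianBlur(im.astype(float),(3,5),0).sum(2)[r];d=np.abs(np.gradient(g))
    def sub(a,b):
        k=a+np.argmax(d[a:b]);w=d[k-2:k+3];return (w*np.arange(k-2,k+3)).sum()/w.sum()
    return sub(285,310),sub(325,350)
def fit(name,rows,f=404.17,cx=317.85,cy=235.13):
    im=cv2.imread(name);O=[];
    for r in rows:
        a,b=edge(im,r);O+=[(a,r,-1),(b,r,1)]
    O=np.array(O);D=np.c_[(O[:,0]-cx)/f,(O[:,1]-cy)/f,np.ones(len(O))]@M
    D/=np.linalg.norm(D,axis=1)[:,None]
    def res(q):
        y0,z0,yw,dr=q;a=np.array([1,np.tan(yw),np.tan(dr)]);a/=np.linalg.norm(a)
        n=np.cross(a,D);n/=np.linalg.norm(n,axis=1)[:,None]
        return ((np.array([.1,y0,z0])-C)@n.T*O[:,2]*s+.007)*1e3
    best=None
    for s in (1,-1):
        q=least_squares(res,[0,-.012,0,0],loss="soft_l1",f_scale=.2)
        if best is None or q.cost<best.cost: best=q
    y0,z0,yw,dr=best.x
    print(name,"y0 %.1f z0 %.1f mm at x=100, yaw %.2f droop %.2f deg"%(y0*1e3,z0*1e3,np.degrees(yw),np.degrees(dr)),"rms",np.sqrt((best.fun**2).mean()))
E
python3 -c "
from fit import *
fit('pics/w4.png',range(5,205,3))
fit('pics/w5.png',range(5,205,3))"
```

```text
pics/w4.png y0 -0.6 z0 -4.1 mm at x=100, yaw 0.42 droop 2.82 deg rms 0.39894645903367126
pics/w5.png y0 -2.3 z0 -2.2 mm at x=100, yaw -0.48 droop 4.22 deg rms 0.0833569046568145
```

Droop is about 4.2° and yaw about -0.5°. I correct the pitch, lift away, and turn the pin sideways to the scene camera to measure its height and level properly.

Request:
{"method": "apply_moves", "body": {"increments": [[[0,0,0],[-4,0,0],1],[[0,4.4,0],[0,0,0],1],[[0,0,0],[0.4,0,-5],1],[[0,0,0],[0.4,0,-5],1],[[0,0,9.7],[0,0,0],1],[[0,0,9.7],[0,0,0],1],[[0,0,9.7],[0,0,0],1],[[0,0,9.7],[0,0,0],1],[[0,0,9.7],[0,0,0],1],[[0,0,9.7],[0,0,0],1]]}}

```text
time_s: 15.2
tcp_pos: [0.5534, -0.0546, 0.1463]
tcp_rot: [[0.742, 0.67, -0.009], [0.669, -0.74, 0.072], [0.042, -0.06, -0.997]]
contact_force: [-0.4, -0.2, -0.7]
grip_width: 0.021
finger_force: 30.0
```

Request:
{"method": "apply_moves", "body": {"increments": [[[0,0,0],[0,0,0],1],[[0,0,0],[0,0,0],1]]}}

```text
time_s: 15.45
tcp_pos: [0.5535, -0.0549, 0.1464]
tcp_rot: [[0.736, 0.677, -0.009], [0.675, -0.734, 0.072], [0.042, -0.059, -0.997]]
contact_force: [0.2, 0.8, -1.2]
grip_width: 0.021
finger_force: 30.0
```

```bash
python3 - <<'E'
from h import *
o=get_obs();p=o["tcp_pos"];print(o["time_s"],p,np.degrees(np.arctan2(o["tcp_rot"][1,0],o["tcp_rot"][0,0])),o["tcp_rot"].round(4).tolist())
im=grab_frame("scene")
T=o["tcp_rot"];h=T[:,0]*[1,1,0];h/=np.linalg.norm(h)
pr=proj("scene",[p,p+[0,0,.0137],p+[0,0,.0137]+.04*h,p+[0,0,.0137]+.138*h]);print("pred",pr.round(1).tolist())
for d in regions_of("long_pin","scene")[:2]: print(round(d["p"],2),d["box"])
u,v=pr.mean(0).astype(int);l=max(u-55,0);t=max(v-45,0);print("crop",l,t)
a=cv2.resize(im[t:t+75,l:l+110,::-1],None,fx=7,fy=7,interpolation=2);cv2.imwrite("pics/s6.png",a)
w=cv2.imwrite("pics/w6.png",grab_frame("wrist")[:,:,::-1])
from fit import fit
fit("pics/w6.png",range(5,205,3))
E
```

```text
15.45 [ 0.55350373 -0.05486437  0.14641313] 42.5264250128376 [[0.7363, 0.6766, -0.0086], [0.6753, -0.734, 0.0721], [0.0424, -0.0589, -0.9974]]
pred [[284.6, 233.2], [284.4, 228.0], [303.5, 228.0], [350.2, 228.0]]
0.82 [299.0, 223.9, 349.8, 235.6]
crop 250 184
pics/w6.png y0 -1.6 z0 15.5 mm at x=100, yaw -0.06 droop 15.32 deg rms 0.8753461232225385
```

View pics/s6.png

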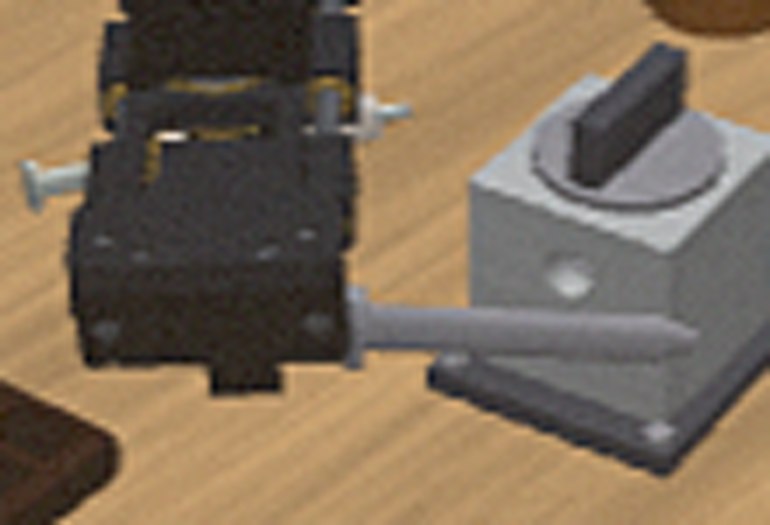

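The pin shows from collar (357,327) to tip (697,337) in the crop, slightly nose-down. The hole mouth is at (570,278). I check the scene camera's bias against the housing corners.

```bash
python3 - <<'E'
from h import *
A=np.array([.511,.174,0]);a=np.radians(100.8);h=np.array([np.cos(a),np.sin(a),0]);n=np.array([h[1],-h[0],0]);z=np.array([0,0,1])
P=[A+.04*n-.04*h+.085*z,A-.04*n-.04*h+.085*z,A+.04*n+.04*h+.085*z,A+.05*n-.055*h,A-.04*h+.06*z,A+.0905*z]
obs=np.array([(665,250),(470,182),(775,143),(665,475),(570,278),(630,148)])/7.-.43+[250,184]
print((proj("scene",P)).round(1).tolist());print(obs.round(1).tolist())
E
```

```text
[[345.8, 217.7], [317.1, 207.5], [361.9, 201.6], [345.3, 250.5], [331.1, 221.0], [339.7, 202.7]]
[[344.6, 219.3], [316.7, 209.6], [360.3, 204.0], [344.6, 251.4], [331.0, 223.3], [339.6, 204.7]]
```

The scene camera sees everything about 1.9 px low, so the pin's height in the hand is as expected (TCP +14 mm). Its droop of 4.4° is now mostly corrected. I turn back and descend.

Request:
{"method": "apply_moves", "body": {"increments": [[[0,0,-9.7],[0,0,0],1],[[0,0,-9.7],[0,0,0],1],[[0,0,-9.7],[0,0,0],1],[[0,0,-9.7],[0,0,0],1],[[0,0,-9.7],[0,0,0],1],[[0,0,-9.7],[0,0,0],1],[[0,0,0],[-0.37,0,5],1],[[0,0,0],[-0.37,0,5],1],[[0,0,0],[0,0,0],1],[[0,0,0],[0,0,0],1]]}}

```text
time_s: 16.85
tcp_pos: [0.5553, -0.0554, 0.0479]
tcp_rot: [[-0.184, 0.983, -0.007], [0.98, 0.184, 0.072], [0.072, 0.007, -0.997]]
contact_force: [-0.5, -0.3, 0.1]
grip_width: 0.0211
finger_force: 30.0
```

```bash
cat > st.py <<'E'
from h import *
o=get_obs();p=o["tcp_pos"];T=o["tcp_rot"];A=np.array([.511,.174])
a=np.radians(100.8);h=np.array([np.cos(a),np.sin(a)]);n=np.array([h[1],-h[0]])
print("t",o["time_s"],"yaw",np.degrees(np.arctan2(T[1,0],T[0,0])).round(2),"pitch",np.degrees(np.arcsin(T[2,0])).round(2),"roll",np.degrees(T[2,1]).round(2),"z mm",(p[2]*1e3).round(1),"lat err mm",((p[:2]-A)@n*1e3).round(1),"dist mm",((A-p[:2])@h*1e3).round(1),"F along,lat,z",(o["contact_force"][:2]@h).round(1),(o["contact_force"][:2]@n).round(1),o["contact_force"][2].round(1))
E
python3 st.py
```

```text
t 16.85 yaw 100.64 pitch 4.11 roll 0.38 z mm 47.9 lat err mm 0.5 dist mm 233.7 F along,lat,z -0.2 -0.6 0.1
```

Request:
{"method": "apply_moves", "body": {"increments": [[[0,0.3,0],[2,0,0.3],1],[[0,0,0],[2,0,0.15],1],[[0,0,0],[1,0,0.08],1],[[0,0,0],[0.6,0,0.05],1],[[0,0,0],[0.6,0,0.05],1],[[0,0,0],[0,0,0],1]]}}

```text
time_s: 17.6
tcp_pos: [0.5428, 0.0064, 0.0448]
tcp_rot: [[-0.184, 0.983, -0.009], [0.98, 0.184, 0.077], [0.078, 0.005, -0.997]]
contact_force: [-0.3, -0.3, -0.2]
grip_width: 0.0214
finger_force: 30.0
```

```bash
python3 st.py
```

```text
t 17.6 yaw 100.62 pitch 4.45 roll 0.3 z mm 44.8 lat err mm -0.2 dist mm 170.6 F along,lat,z -0.2 -0.4 -0.2
```

No contact force with the nose now past the mouth. I continue.

Request:
{"method": "apply_moves", "body": {"increments": [[[0,0,0],[0.5,0.04,-0.05],1],[[0,0,0],[0.6,0.02,0.0],1],[[0,0,0],[0.6,0,0.05],1],[[0,0,0],[0.6,0,0.05],1],[[0,0,0],[0,0,0],1]]}}

```text
time_s: 18.23
tcp_pos: [0.5388, 0.0295, 0.0459]
tcp_rot: [[-0.184, 0.983, -0.01], [0.98, 0.184, 0.078], [0.078, 0.005, -0.997]]
contact_force: [0.2, 0.4, -0.5]
grip_width: 0.0211
finger_force: 30.0
```

```bash
python3 st.py
```

```text
t 18.225 yaw 100.64 pitch 4.48 roll 0.27 z mm 45.9 lat err mm 0.2 dist mm 147.2 F along,lat,z 0.3 0.3 -0.5
```

Request:
{"method": "apply_moves", "body": {"increments": [[[0,0,0],[0.8,0,0.06],1],[[0,0,0],[0.8,0,0.06],1],[[0,0,0],[0.8,0,0.06],1],[[0,0,0],[0.8,0,0.06],1],[[0,0,0],[0,0,0],1]]}}

```text
time_s: 18.85
tcp_pos: [0.5328, 0.0612, 0.046]
tcp_rot: [[-0.184, 0.983, -0.01], [0.98, 0.185, 0.078], [0.078, 0.005, -0.997]]
contact_force: [0.0, -0.3, 0.6]
grip_width: 0.0215
finger_force: 30.0
```

```bash
python3 st.py
```

```text
t 18.85 yaw 100.66 pitch 4.48 roll 0.27 z mm 46.0 lat err mm 0.3 dist mm 114.9 F along,lat,z -0.3 -0.0 0.6
```

Request:
{"method": "apply_moves", "body": {"increments": [[[0,0,0],[0.8,0,0.06],1],[[0,0,0],[0.8,0,0.06],1],[[0,0,0],[0.8,0,0.06],1],[[0,0,0],[0.6,0,0.05],1],[[0,0,0],[0.3,0,0.02],1],[[0,0,0],[0,0,0],1]]}}

```text
time_s: 19.6
tcp_pos: [0.527, 0.0932, 0.0461]
tcp_rot: [[-0.184, 0.983, -0.01], [0.98, 0.184, 0.077], [0.078, 0.005, -0.997]]
contact_force: [-0.3, 0.4, -1.1]
grip_width: 0.0211
finger_force: 30.0
```

```bash
python3 st.py
```

```text
t 19.6 yaw 100.62 pitch 4.46 roll 0.28 z mm 46.1 lat err mm 0.5 dist mm 82.4 F along,lat,z 0.5 -0.2 -1.1
```

Near home now, so small steps until the collar bears.

Request:
{"method": "apply_moves", "body": {"increments": [[[0,0,0],[0.3,0,0.02],1],[[0,0,0],[0.3,0,0.02],1],[[0,0,0],[0.2,0,0.02],1],[[0,0,0],[0,0,0],1]]}}

```text
time_s: 20.1
tcp_pos: [0.5265, 0.0964, 0.0462]
tcp_rot: [[-0.184, 0.983, -0.008], [0.98, 0.184, 0.07], [0.07, 0.005, -0.998]]
contact_force: [0.9, -18.0, -0.1]
grip_width: 0.0208
finger_force: 30.0
```

```bash
python3 st.py
```

```text
t 20.1 yaw 100.63 pitch 4.02 roll 0.29 z mm 46.2 lat err mm 0.7 dist mm 79.2 F along,lat,z -17.9 -2.4 -0.1
```

Request:
{"method": "apply_moves", "body": {"increments": [[[0,0,0],[0.2,0,0],1],[[0,0,0],[0,0,0],1],[[0,0,0],[-0.2,0,0],1],[[0,0,0],[0,0,0],1]]}}

```text
time_s: 20.6
tcp_pos: [0.5265, 0.0963, 0.0462]
tcp_rot: [[-0.183, 0.983, -0.008], [0.981, 0.183, 0.071], [0.071, 0.005, -0.997]]
contact_force: [-0.2, -17.4, -1.7]
grip_width: 0.0215
finger_force: 30.0
```

```bash
python3 st.py
```

```text
t 20.6 yaw 100.59 pitch 4.06 roll 0.29 z mm 46.2 lat err mm 0.7 dist mm 79.2 F along,lat,z -17.1 -3.4 -1.7
```

A solid stop: same position under more and less push. Now I release and retreat.

Request:
{"method": "apply_moves", "body": {"increments": [[[0,0,0],[0,0,0],0.5],[[0,0,0],[0,0,0],0.5],[[0,0,0],[0,0,0],0.5],[[0,0,0],[-0.3,0,-2],0.5],[[0,0,0],[0,0,-5],0.5],[[0,0,0],[0,0,-5],0.3],[[0,-4.3,0],[-4,0,-4],0],[[0,0,0],[-4,0,-2],0],[[0,0,0],[0,0,0],0],[[0,0,0],[0,0,0],0]]}}

```text
time_s: 21.85
tcp_pos: [0.5417, 0.0074, 0.2215]
tcp_rot: [[-0.183, 0.983, 0.003], [0.983, 0.183, 0.004], [0.004, 0.004, -1.0]]
contact_force: [0.1, 0.4, -0.3]
grip_width: 0.0836
finger_force: 0.0
```

```bash
python3 st.py; python3 - <<'E'
from h import *
i=camera_info("wrist");im=grab_frame("wrist");cv2.imwrite("pics/w7.png",im[:,:,::-1])
A=np.array([.511,.174,0]);a=np.radians(100.8);h=np.array([np.cos(a),np.sin(a),0]);n=np.array([h[1],-h[0],0])
for t,z in (("long_pin",.06),("stand",.085),("wing",.1165)):
    for d in regions_of(t,"wrist")[:1]:
        v,u=np.nonzero(d["region"]);P=ray("wrist",np.c_[u,v],z,i)-A;s=P@h;l=P@n
        print(t,round(d["p"],2),np.round(d["box"]).tolist(),"along",(s.min()*1e3).round(1),(s.max()*1e3).round(1),"lat",np.percentile(l,[1,50,99]).round(4),"n",len(u))
# predictions at home
X=lambda s,z:A+s*h+[0,0,z]
print("home pred px: nose/collar face/collar back/tail",proj("wrist",[X(.06,.06),X(-.04,.073),X(-.046,.073),X(-.106,.06)],i).round(1).tolist())
# column profile down pin centreline
c=int(proj("wrist",[X(-.07,.071)],i)[0,0]);r0=int(proj("wrist",[X(.04,.085)],i)[0,1])
print("col",c);g=im[:,c-2:c+3].mean((1,2));print([(r,int(g[r])) for r in range(60,420,4)])
E
```

```text
t 21.85 yaw 100.57 pitch 0.2 roll 0.23 z mm 221.5 lat err mm -1.0 dist mm 169.4 F along,lat,z 0.3 0.2 -0.3
long_pin 0.98 [302.0, 48.0, 335.0, 148.0] along -112.0 -43.7 lat [-0.0131 -0.0021  0.0093] n 2779
stand 0.94 [255.0, 2.0, 381.0, 82.0] along -67.1 -18.3 lat [-0.0422 -0.0034  0.0367] n 8509
wing 0.74 [272.0, 0.0, 365.0, 33.0] along -43.6 -25.9 lat [-0.0275 -0.0028  0.0222] n 2287
home pred px: nose/collar face/collar back/tail [[320.4, -123.3], [320.9, 39.2], [320.9, 48.6], [320.9, 135.2]]
col 320
[(60, 24), (64, 27), (68, 29), (72, 29), (76, 27), (80, 26), (84, 28), (88, 27), (92, 27), (96, 29), (100, 26), (104, 29), (108, 27), (112, 27), (116, 27), (120, 28), (124, 27), (128, 28), (132, 28), (136, 27), (140, 29), (144, 175), (148, 175), (152, 175), (156, 173), (160, 173), (164, 173), (168, 173), (172, 171), (176, 171), (180, 170), (184, 170), (188, 168), (192, 169), (196, 170), (200, 173), (204, 175), (208, 177), (212, 175), (216, 176), (220, 178), (224, 180), (228, 181), (232, 182), (236, 182), (240, 180), (244, 180), (248, 179), (252, 179), (256, 177), (260, 175), (264, 174), (268, 174), (272, 175), (276, 176), (280, 178), (284, 180), (288, 180), (292, 180), (296, 179), (300, 177), (304, 176), (308, 174), (312, 172), (316, 171), (320, 167), (324, 165), (328, 160), (332, 154), (336, 72), (340, 91), (344, 102), (348, 107), (352, 111), (356, 108), (360, 103), (364, 96), (368, 81), (372, 155), (376, 163), (380, 164), (384, 165), (388, 166), (392, 166), (396, 169), (400, 171), (404, 174), (408, 172), (412, 108), (416, 108)]
```

Request:
{"method": "apply_moves", "body": {"increments": [[[0,0,0],[4.5,0,0],0],[[0,0,0],[0,0,0],0],[[0,0,0],[0,0,0],0]]}}

```text
time_s: 22.42
tcp_pos: [0.5338, 0.0514, 0.2219]
tcp_rot: [[-0.185, 0.983, 0.004], [0.983, 0.185, 0.003], [0.002, 0.004, -1.0]]
contact_force: [0.2, -0.8, -0.6]
grip_width: 0.0869
finger_force: 0.0
```

```bash
python3 st.py; python3 - <<'E'
from h import *
i=camera_info("wrist");im=grab_frame("wrist");cv2.imwrite("pics/w8.png",im[:,:,::-1])
A=np.array([.511,.174,0]);a=np.radians(100.8);h=np.array([np.cos(a),np.sin(a),0]);n=np.array([h[1],-h[0],0])
X=lambda s,z:A+s*h+[0,0,z]
print("pred housing top edge, collar face, back, tail",proj("wrist",[X(-.04,.085),X(-.04,.073),X(-.046,.073),X(-.106,.071)],i).round(1).tolist())
d=regions_of("long_pin","wrist")[0];print(d["box"],d["p"]);t=int(d["box"][1])
g=im.mean(2)
for r in range(t-14,t+20,1):
    row=g[r,285:352]; print(r,"".join("%4d"%q for q in row[::4]))
E
```

```text
t 22.425 yaw 100.67 pitch 0.13 roll 0.25 z mm 221.9 lat err mm -0.6 dist mm 124.7 F along,lat,z -0.9 0.1 -0.6
pred housing top edge, collar face, back, tail [[320.7, 105.6], [320.6, 105.9], [320.6, 114.4], [320.6, 194.1]]
[301.6, 114.9, 333.9, 202.1] 0.84
100  222 221 221 214 175 158 165 161 159 160 166 160 171 207 219 218 216
101  221 220 220 220 207 169 162 162 164 163 165 162 201 216 217 219 215
102  220 217 219 219 218 197 167 163 156 157 163 188 212 215 217 217 216
103  220 219 216 217 218 212 193 180 176 177 180 207 213 211 215 217 216
104  216 218 217 216 217 215 210 209 207 206 206 215 214 212 213 215 215
105  218 216 217 216 216 217 215 216 215 214 215 215 215 215 215 214 214
106  217 216 217 218 215 214 216 215 215 215 215 213 216 215 212 215 213
107  218 218 214 215 215 213 214 217 216 215 214 215 214 214 213 213 215
108  217 217 214 217 217 217 215 215 216 215 212 213 212 212 212 214 210
109  217 216 217 215 216 216 213 216 212 214 212 212 213 211 213 212 212
110  218 217 218 214 217 214 214 217 215 214 215 213 215 213 213 215 211
111  213 211 210 212 209 210 213 209 210 
[... 937 characters left out ...]
 25  25  21  28  28  17  81  82  82  83  83
125   85  84  84  85  82  40  24  24  23  29  25  10  79  84  78  84  83
126   83  84  82  82  83  41  27  24  27  30  14  22  80  82  80  82  87
127   84  83  82  82  81  42  18  28  30  26  22  22  76  83  82  80  82
128   77  73  73  74  75  35  22  18  24  28  28  18  70  78  74  76  77
129   81  79  79  78  77  43  27  28  28  27  24   3  77  86  80  83  78
130  125 118 120 114 118  51  24  25  28  30  23  14 118 126 119 126 120
131  163 155 159 154 151  72  20  30  26  28  23  22 156 167 158 165 157
132  171 167 170 161 164  77  28  27  27  28  27  16 168 176 170 174 164
133  171 167 171 162 163  74  26  26  28  24  20  21 167 177 169 173 164
```

The collar spans rows 113–121, which is its full 6 mm, directly against the housing edge at row 112.5. No shank shows between, so it is home.

```bash
python3 -c "
from bench import *
print(job_done())"
```

```text
the job is handed in; nothing more can be done
None
```

The job is handed in: the bushing is lined up, the long pin is home with its collar against the housing and released, and I did not touch the short pin, bottles, jar or torch; the first push hit the hole's rim because the pin was drooping in the grip, so I backed off, levelled it and it then went in freely.

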